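Slide a movement carrier up a step and home against the end stop

ROBOT

A 6-joint arm with a two-finger parallel gripper is mounted at the origin on a cart in front of the work surface, level with it; the furniture and walls round the work are solid. World frame = base frame: x ahead of the robot, y to its left, z up, the work surface at z = 0. Lengths are in m, angles in rad, forces in N, time in s.
With the tool pointing down it reaches from about 0.275 to 0.825 m from the base axis. Payload 4.9 kg.
Tool frame: the origin (TCP) lies midway between the tips of the shut fingers; the grasp point (between the pads) lies 19 mm behind it (grip_point_offset is the distance from the TCP to the grasp point, in m); z points along the fingers, x is the direction in which the jaws open and shut, and the axes are right-handed (so a half turn about z gives the same grasp; the last joint's range is limited). The gripper opens to 85 mm and grips with 20 to 120 N. Pads are 22 mm wide; open, the fingers measure 114 mm over their backs; the gripper's body (76 mm by 85 mm) begins 54 mm behind the grasp point. The pads swing forward as they close: fully open they stand 13 mm farther back than shut.
Start: joints at [0.98, 0.326, -0.193, 1.052, 0, 1.437], TCP at [0.243, 0.494, 0.208] pointing down, gripper open.
Joint ranges: [-2.65, 2.65], [-0.97, 1.79], [-1.3, 1.35], [-1.93, 2.1], [-1.47, 1.37], [-3.14, 3.14]. Speed limits (rad/s): [2.57, 2.57, 3.14, 3.14, 3.14, 3.14].

INTERFACE

Orientations are given as a rotation vector (axis times angle).
In Python, from cell import * gives the robot as it stands. Calls block until the motion is done:
- movep(position, orientation): joint-space move of the TCP to a pose.
- move_l(position, velocity=0.15, rot=None, until_force=None): straight line of the TCP; rot=None keeps the orientation; velocity is the mean speed in m/s. With until_force (N) it stops when the force on the tool has changed by that much, and returns True; else False.
- set_joints(angles): joint-space move.
- let_go() and grab(newtons=None): open the fingers fully, or close them until they stop; newtons is the grip in N (None keeps the last).
- sleep(seconds).
- ik(position, orientation): joint angles nearest the present ones, or None.
- get_state(): the state.
- grab_frame(name): name is "scene" or "top" or "wrist"; returns a dict with "img" (384x512x3 uint8, red, green, blue), "fx", "fy", "cx", "cy" (pixels), "k1" (the pictures are not rectified: a ray, as slopes to the right and down, at radius r is drawn at 1 + k1 r^2 times it, then the intrinsics apply), "cam_to_world" (4x4, takes a point from camera to world coordinates); the wrist camera has in their place "T_tool_cam" (4x4, takes a point from camera to tool coordinates, whose origin is the TCP and whose axes are the tool frame's). Camera axes: x right, y down, z forward; pixel columns grow to the right and rows downward; lengths in m; the calibration is good to about 2 mm. A picture is of the moment at which its call begins: read the wrist's pose just before it. There is no depth.
A pose or a line that the arm cannot do raises MotionError and nothing moves.
- sign_off(): hands the job in, once; it reports no verdict.
Trained networks look in the newest picture that a camera, given by its name, has taken for a name from the list of things; names that differ only in an ending like _2 or _b are one class to them, and where a whole thing is asked for, a point or a joint stands for the part that bears it (a point fixed in the world has none). Each returns a list of dicts, best first, with "score" (0 to 1); they miss things now and then, are a little off and sometimes report something else, mostly with a low value. They report only what shows in the picture. A call takes as long as a camera call. They do not tell look-alikes from the thing itself.
- spot_in(camera, name): "centre" ([column, row] in pixels, amid what is visible of it).
- silhouettes(camera, name): "mask" (384x512 bool, what is visible of it) and "centre" ([column, row] in pixels, amid what is visible of it).
- tip_of(camera, name): "centre" ([column, row] in pixels: a listed point, or the origin of a listed thing).
The state is a dict: "clock": time; "q": joint angles; "joint_velocities": joint speeds; "tau": joint torques, N m; "position": TCP position; "eef_rot": TCP orientation; "contact_force": force on the tool from outside, world axes, zero at the start; "wrist_torque": the same for the moment, N m; "finger_gap": opening from 0.0 (shut) to 1.0 (fully open).
Only numpy, scipy, OpenCV 4.12 (cv2) and the standard library are available. Lean on these libraries where they do the work, as an engineer would, in place of code of your own. Each camera call takes 0.05 s, during which the arm holds its last target. There are 200 camera calls.

TASK

Slide the blue carrier with its two watch movements from the low loading deck up over the step, under the guide lips of the raised deck, and home against the screw tip of the brass end stop, keeping it level and low (never carried through the air) without ramming the step or guides. Press it against the stop with a light steady pressure of about 6 N for roughly a second, then let go of it and leave it there flat on the deck. The stop is only held by friction and must stay where it is set, the movements must stay in their pockets, and the other things on the bench must be left alone.

Things in the scene. Friction and masses are not known exactly. Their poses are not given: they have to be found in the camera images.
- fixture: Fixed fixture, 330 x 92 mm, flat on the bench. Origin: bench level under the middle of the step. x: slide direction, from the low bare-metal deck (x -125..0 mm, top 6 mm above the bench) over an upright 5 mm step at x = 0 to the raised grey deck (x 0..205 mm, top 11 mm above the bench); y across; z up.
- guide_mouth (a point): Fixed point of the fixture on its centre line, on the raised deck, 35 mm past the step, axes as the fixture: here begin two parallel side walls 68 mm apart (flared entry from 25 mm before) which run to the far end. Steel lips on them overhang inwards, leaving 56 mm between; lip undersides are 10 mm and tops 14 mm above the raised deck.
- end_stop: Brass block, 20 x 50 x 12 mm, between the guides, knurled knob on top (38 mm above the bench). Origin: middle of its face to the step, 17.5 mm above the bench, 145 to 165 mm past the step; axes as the fixture. From the face a steel screw sticks out by an unmeasured 2 to 14 mm; its 10 mm wide tip, 16 mm above the bench, meets the carrier. Rigid, but held by friction: slips above some 16 N.
- carrier_grip (a point): Point of the carrier's upright black grip block, 36 mm above the carrier's underside, over its middle, carrier's axes. The block is 12 mm thick along x, 28 mm wide along y; its top is 12 mm above this point, the plate's top 30 mm below it. It passes upright between the lips.
- carrier_front (a point): Middle of the carrier's front face (the one that meets the stop): 50 mm ahead of the carrier's middle, 3 mm above its underside. Same axes as the carrier.
- front_pocket (a point): Centre of the front round pocket of the carrier (31 mm wide, 3 mm deep), at its floor, 30 mm ahead of the carrier's middle.
- rear_pocket (a point): Centre of the like rear pocket, 30 mm behind the carrier's middle.
- carrier: Blue plate 100 (x) x 64 (y) x 6 mm, 0.15 to 0.31 kg, with the grip block, loose on the low deck at the start, x pointing roughly to the stop. Under the lips it has 4 mm of room in height and 2 mm on each side. Origin at the middle of its underside, x to the front face, z up.
- front_movement: Gold watch movement, 28 mm wide, 5 mm thick, loose in the front pocket; origin at the centre of its underside.
- rear_movement: The like movement in the rear pocket.
- loupe: Black eye loupe, 30 mm wide, 31 mm high, a bystander; origin at its underside.
- oil_stand: Black oil stand with four coloured caps, 34 x 94 x 20 mm, a bystander.
- yellow_screwdriver: Small screwdriver with a yellow ring, 118 mm long, lying flat, a bystander.
- brush: Wooden brush, 134 mm long, lying flat, a bystander.
- jar: Clear jar, 37 mm wide, 45 mm high, a bystander.
Not all that is in view belongs to the job. Of the things like the carrier, leave any that is pink or red; of the rest the larger one is meant.

How it is judged:
On the way, in this order (a step that is already met when the one before it is completed fails the run):
1. the carrier is wholly up on the raised deck, under the lips and level, still short of the stop (x of carrier in the frame of fixture above 0.056 m and x of carrier_front in the frame of end_stop below -0.018 m and z of carrier_front in the frame of fixture below 0.0195 m and angle between carrier's own z axis and vertical below 0.1 rad), for 0.1 s.
2. the carrier is pressed against the end stop with a steady 2.5 to 12 N for 0.5 s (contact force between carrier and end_stop between 2.5 and 12 N), for 0.5 s.
At the end, for the whole second after the job is handed in: The carrier lies at rest flat on the raised deck (within 2.5 mm, tilt below 2 degrees, in line within 4 degrees), front face 0.5 to 16 mm from the brass block, as the screw leaves it; the block is within 2 mm of its setting; both movements are in their pockets (within 6 mm of centre) (x of carrier_front in the frame of end_stop between -0.016 and -0.0005 m and distance of end_stop from where it was at the start of the episode below 0.002 m and z of carrier_front in the frame of fixture below 0.0165 m and x of carrier in the frame of fixture above 0.056 m and angle between carrier's own z axis and vertical below 0.035 rad and angle between the x axis of carrier and the x axis of fixture, either way round below 0.07 rad and linear speed of carrier below 0.01 m/s and horizontal distance between front_movement and front_pocket below 0.006 m and horizontal distance between rear_movement and rear_pocket below 0.006 m); the robot touches nothing.
It fails at once if the end stop is shoved 2 mm or more from its setting (distance of end_stop from where it was at the start of the episode above 0.002 m).
It fails at once if the carrier is carried through the air: its front or middle higher than 12 mm above the raised deck, or it is tipped by more than 9 degrees (angle between carrier's own z axis and vertical above 0.16 rad or z of carrier_front in the frame of fixture above 0.026 m or z of carrier in the frame of fixture above 0.023 m).
It fails at once if the carrier is rammed against step, guides or deck with more than 60 N (contact force between carrier and fixture above 60 N).
It fails at once if a movement leaves its pocket (not (horizontal distance between front_movement and front_pocket below 0.006 m) or not (horizontal distance between rear_movement and rear_pocket below 0.006 m)).
It fails at once if a bystander is moved more than 2 cm (distance of any of loupe, oil_stand, yellow_screwdriver, brush, jar from where it was at the start of the episode above 0.02 m).
It also fails if it takes over 61 s, if anything falls off the work surface, if the arm or the gripper's body presses on something with over 40 N, if the wrist force passes 120 N, or if a joint passes its speed limit or range.

## Working session

There is one attempt and no reset: what is moved stays moved. The work goes in short steps, each a Python script; the robot and the scene stay as the last script left them, time stands still between calls to the robot, and variables do not carry over. Pictures are saved under pics/ and viewed, about 8 in all and at most 12, crops included, and the job is handed in when it is done.

```bash
mkdir -p pics; ls; cat > h.py <<'E'
from cell import *
import numpy as np, cv2
from scipy.spatial.transform import Rotation as R
def ray(f,px,T=None):
    T=f["cam_to_world"] if T is None else T
    T=np.array(T); x=(px[0]-f["cx"])/f["fx"]; y=(px[1]-f["cy"])/f["fy"]
    u=np.array([x,y])
    for _ in range(20): u=np.array([x,y])/(1+f["k1"]*(u@u))
    d=T[:3,:3]@np.array([u[0],u[1],1]); return T[:3,3],d
def onz(f,px,z,T=None):
    o,d=ray(f,px,T); return o+d*(z-o[2])/d[2]
def proj(f,P,T=None):
    T=np.array(f["cam_to_world"] if T is None else T)
    p=T[:3,:3].T@(np.array(P)-T[:3,3]); u=p[:2]/p[2]; u=u*(1+f["k1"]*(u@u))
    return np.array([u[0]*f["fx"]+f["cx"],u[1]*f["fy"]+f["cy"]])
def wT():
    s=get_state(); T=np.eye(4); T[:3,:3]=R.from_rotvec(s["eef_rot"]).as_matrix(); T[:3,3]=s["position"]; return T
def wrist():
    T=wT(); f=grab_frame("wrist"); f["cam_to_world"]=T@np.array(f["T_tool_cam"]); return f
def save(f,n,s=1.5): cv2.imwrite("pics/"+n,cv2.resize(f["img"][:,:,::-1],None,fx=s,fy=s))
E
python3 - <<'E'
from h import *
ft=grab_frame("top"); fs=grab_frame("scene")
im=np.hstack([ft["img"],fs["img"]]); 
save(ft,"t0.png"); save(fs,"s0.png")
print(get_state()); print(np.round(ft["cam_to_world"],3),ft["fx"],ft["k1"])
Z=dict(carrier=0.006,carrier_grip=.042,carrier_front=.009,front_pocket=.009,rear_pocket=.009,front_movement=.009,rear_movement=.009,guide_mouth=.011,end_stop=.0175,fixture=0,loupe=0,jar=0,oil_stand=0,brush=0,yellow_screwdriver=0)
for n,z in Z.items():
  for c,f in(("top",ft),("scene",fs)):
    for r in tip_of(c,n)[:3]: print(c,n,round(r["score"],2),np.round(r["centre"]),np.round(onz(f,r["centre"],z),4))
E
```

```text
pics
{'clock': 0.1, 'q': array([ 9.79796888e-01,  3.26882921e-01, -1.93465038e-01,  1.05197863e+00,
        7.51013961e-06,  1.43660114e+00]), 'joint_velocities': array([ 0.00064775, -0.00063316,  0.00241853, -0.00067598, -0.00027824,
        0.00052725]), 'tau': array([ 1.62432116e-03, -4.44237864e+01,  2.63038659e+01,  7.81998388e-03,
       -4.83133977e-05, -4.17360397e-06]), 'position': array([0.2422784 , 0.49316393, 0.20748014]), 'eef_rot': array([ 2.66620352e+00,  1.66043868e+00, -2.19647322e-03]), 'contact_force': array([ 0.22050599, -0.81859897, -0.14332207]), 'wrist_torque': array([-0.03841404,  0.00758386,  0.02333744]), 'finger_gap': 0.9978506473905346}
[[-0.024 -0.992  0.123  0.396]
 [-1.     0.023 -0.004  0.043]
 [ 0.002 -0.123 -0.992  1.508]
 [ 0.     0.     0.     1.   ]] 484.81473495918715 0.01561405648764698
top carrier 0.88 [189. 275.] [0.3321 0.2272 0.006 ]
top carrier 0.71 [156. 133.] [0.7799 0.3288 0.006 ]
top carrier 0.69 [271. 127.] [ 0.7909 -0.0357  0.006 ]
scene carrier 0.87 [333. 196.] [ 0.756  -0.0467  0.006 ]
scene carrier 0.75 [249. 174.] [0.6065 0.2252 0
[... 2041 characters left out ...]
0.62 [357. 174.] [ 0.6341 -0.3029  0.    ]
top loupe 0.38 [282. 224.] [ 0.4817 -0.063   0.    ]
scene loupe 0.64 [258. 225.] [ 0.4818 -0.0724  0.    ]
top jar 0.71 [162. 233.] [0.4646 0.3121 0.    ]
scene jar 0.67 [203. 177.] [0.462  0.2998 0.    ]
top oil_stand 0.81 [241. 245.] [0.4214 0.068  0.    ]
scene oil_stand 0.71 [219. 212.] [0.4159 0.0445 0.    ]
top brush 0.65 [129. 268.] [0.3577 0.4139 0.    ]
scene brush 0.4 [164. 170.] [0.3565 0.4253 0.    ]
scene brush 0.34 [216. 211.] [0.4108 0.0479 0.    ]
scene brush 0.26 [261. 225.] [ 0.4884 -0.076  -0.    ]
top yellow_screwdriver 0.43 [357. 173.] [ 0.6379 -0.3025  0.    ]
scene yellow_screwdriver 0.69 [360. 252.] [ 0.6351 -0.2942  0.    ]
```

```bash
python3 - <<'E'
import cv2
a=cv2.imread("pics/t0.png"); b=cv2.imread("pics/s0.png")
a=a[130:480,150:600];b=b[200:420,200:600]
cv2.imwrite("pics/t0c.png",cv2.resize(a,(771,600)));
E
```

```text
(no output)
```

View pics/t0c.png

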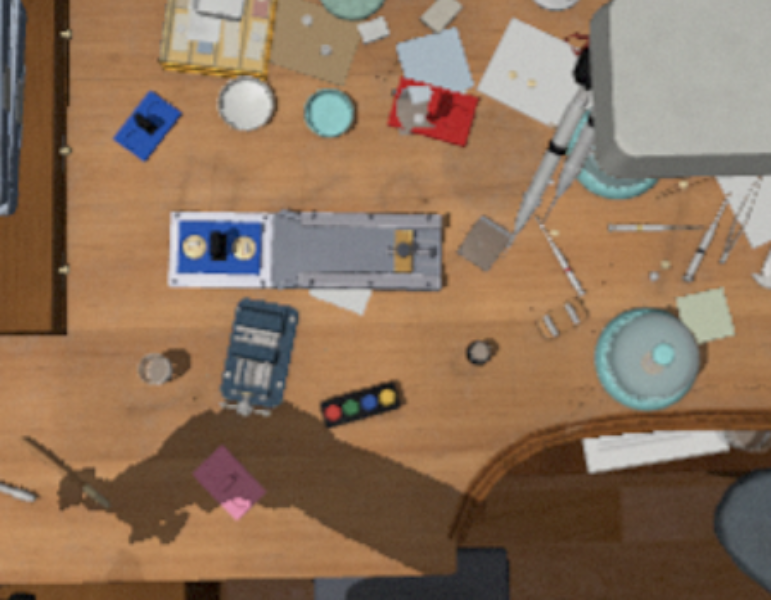

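The meant carrier is at about (218,247) in this crop, already on the low deck. The stop is at (404,250), and the slide direction is roughly −y in the world. The small blue carrier, the pink one and the red one are decoys. Next I'll take a wrist view from above the fixture.

```bash
cat >> h.py <<'E'
def rot(deg): # tool down, tool x at world heading deg
    a=np.radians(deg)/2; return np.pi*np.array([np.cos(a),np.sin(a),0])
E
python3 - <<'E'
from h import *
print(get_state()["q"][5], ik([.6,.16,.3],rot(90)),ik([.6,0.02,.1],rot(90)), ik([.6,.235,.04],rot(90)))
movep([.6,.16,.30],rot(90)); sleep(.3)
f=wrist(); save(f,"w1.png"); print(np.round(f["cam_to_world"],3),f["fx"])
for n,z in dict(carrier_grip=.042,carrier_front=.009,front_pocket=.009,rear_pocket=.009,guide_mouth=.011,end_stop=.0175,fixture=0.006).items():
    for r in tip_of("wrist",n)[:2]: print(n,round(r["score"],2),np.round(r["centre"]),np.round(onz(f,r["centre"],z),4))
fs=grab_frame("scene"); cv2.imwrite("pics/s1.png",cv2.resize(fs["img"][100:300,120:400,::-1],None,fx=2.7,fy=2.7))
E
```

```text
1.4366023540848716 [0.14179829 0.42763747 0.19020972 1.33336857 0.         0.14179829] [-0.08958679  0.50585834 -0.20737921  0.85755878  0.         -0.08958679] [ 0.25883368  0.64173982 -0.13659705  0.79245945  0.          0.25883368]
[[ 0.     0.959  0.283  0.527]
 [ 1.     0.    -0.001  0.161]
 [-0.001  0.283 -0.959  0.465]
 [ 0.     0.     0.     1.   ]] 286.8092958472319
carrier_grip 0.92 [147. 262.] [ 0.7761 -0.0213  0.042 ]
carrier_grip 0.7 [350. 253.] [0.7598 0.3154 0.042 ]
carrier_front 0.7 [335. 263.] [0.7977 0.3025 0.009 ]
carrier_front 0.57 [180. 257.] [0.7851 0.0245 0.009 ]
front_pocket 0.75 [287. 160.] [0.6109 0.2096 0.009 ]
front_pocket 0.68 [340. 257.] [0.7845 0.3106 0.009 ]
rear_pocket 0.84 [357. 239.] [0.7497 0.3368 0.009 ]
rear_pocket 0.58 [323. 162.] [0.6145 0.2689 0.009 ]
guide_mouth 0.93 [242. 157.] [0.605  0.1388 0.011 ]
end_stop 0.58 [171. 157.] [0.6042 0.0269 0.0175]
end_stop 0.15 [324. 163.] [0.6133 0.2672 0.0175]
fixture 0.66 [267. 158.] [0.6074 0.178  0.006 ]
fixture 0.57 [198.  33.] [0.4262 0.0768 0.006 ]
```

View pics/w1.png

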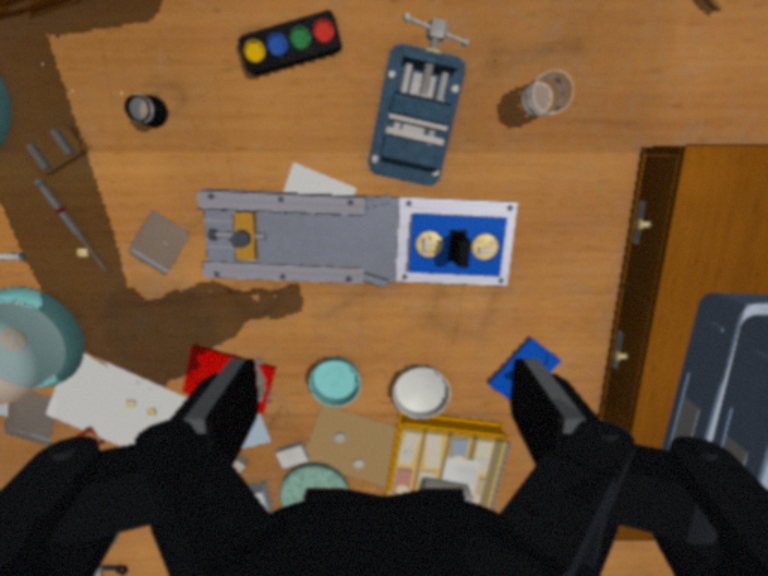

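View pics/s1.png

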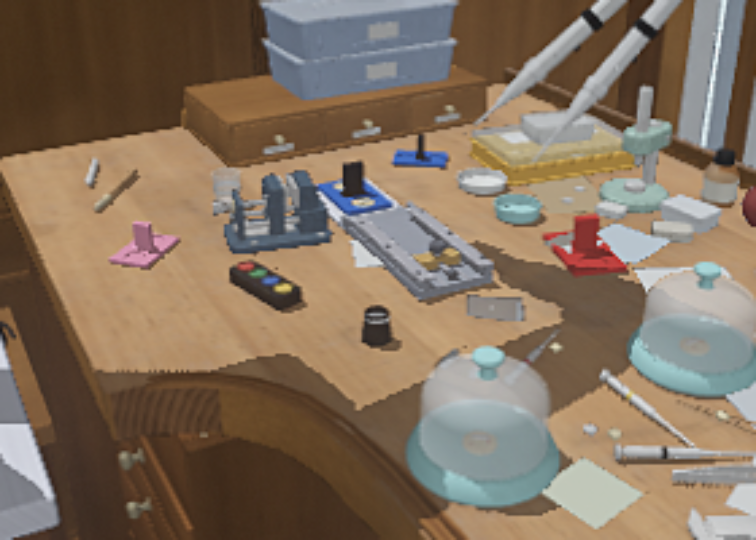

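The carrier sits on the low deck at about (457,247), with the grip block upright and the stop at (245,237). The vise, about 60 mm high, stands beside the low deck at x<0.56. Jaws opening along the slide direction clear it. Next, closer shots for accurate lines.

```bash
python3 - <<'E'
from h import *
import pickle
S=[]
for i,y in enumerate((.2,.06)):
    movep([.575,y,.17],rot(90)); sleep(.4)
    f=wrist(); S.append(f); save(f,f"w2{i}.png")
    for n,z in dict(carrier_grip=.042,carrier_front=.009,front_pocket=.009,rear_pocket=.009,guide_mouth=.011,end_stop=.0175,fixture=0.0).items():
        for r in tip_of("wrist",n)[:1]: print(n,round(r["score"],2),np.round(r["centre"],1),np.round(onz(f,r["centre"],z),4))
pickle.dump(S,open("S.pkl","wb"))
E
python3 -c "
import cv2,numpy as np
cv2.imwrite('pics/w2.png',np.vstack([cv2.imread('pics/w20.png')[130:430],cv2.imread('pics/w21.png')[130:430]]))"
```

```text
carrier_grip 0.66 [351.8 318.7] [0.7551 0.3177 0.042 ]
carrier_front 0.6 [328.4 326.2] [0.7959 0.2996 0.009 ]
front_pocket 0.92 [264.  199.6] [0.6112 0.2093 0.009 ]
rear_pocket 0.87 [360.4 297.5] [0.7493 0.3391 0.009 ]
guide_mouth 0.89 [205.2 201.1] [0.6124 0.139  0.011 ]
end_stop 0.67 [106.8 195.7] [0.6034 0.0257 0.0175]
fixture 0.69 [236.4 198.4] [0.6126 0.1755 0.    ]
carrier_grip 0.96 [187.1 331.8] [ 0.7728 -0.0252  0.042 ]
carrier_front 0.9 [230.3 321.6] [0.786  0.0255 0.009 ]
front_pocket 0.95 [214.8 317.2] [0.7788 0.0046 0.009 ]
rear_pocket 0.78 [170.4 310.4] [ 0.7679 -0.0552  0.009 ]
guide_mouth 0.76 [320.3 200.1] [0.6098 0.1372 0.011 ]
end_stop 0.55 [222.7 197. ] [0.6039 0.022  0.0175]
fixture 0.85 [351.3 196.4] [0.6087 0.1775 0.    ]
```

View pics/w2.png

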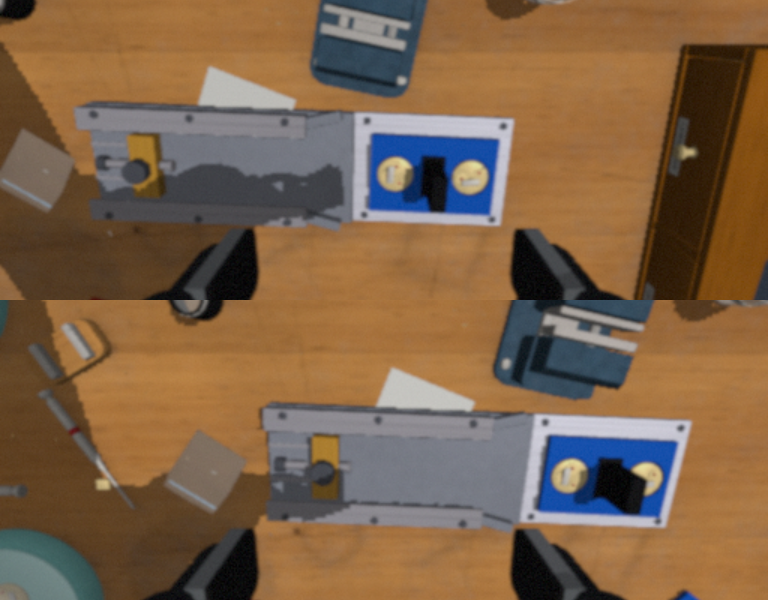

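```bash
cat > m.py <<'E'
from h import *
def rectpts(f,mask,z):
    n,l,st,_=cv2.connectedComponentsWithStats(mask.astype(np.uint8))
    best=[]
    for k in range(1,n):
        if st[k,4]<300: continue
        c=cv2.findContours((l==k).astype(np.uint8),cv2.RETR_EXTERNAL,cv2.CHAIN_APPROX_NONE)[0][0][:,0,:]
        P=np.array([onz(f,p,z)[:2] for p in c]); best.append((k,P,cv2.minAreaRect((P*1000).astype(np.float32))))
    return best
E
python3 - <<'E'
from m import *
import pickle
for f in pickle.load(open("S.pkl","rb")):
    hsv=cv2.cvtColor(f["img"],cv2.COLOR_RGB2HSV); H,Sa,V=[hsv[...,i].astype(int) for i in range(3)]
    blue=(H>100)&(H<130)&(Sa>150)&(V>60)
    for k,P,r in rectpts(f,blue,.012): print("blue",np.round(r[0],1),np.round(r[1],1),round(r[2],2))
    white=(V>170)&(Sa<45)
    for k,P,r in rectpts(f,white,.006): print("white",np.round(r[0],1),np.round(r[1],1),round(r[2],2))
    gold=(H>12)&(H<35)&(Sa>140)&(V>100)
    # line fits of low deck outer edges, lips' edges: intensity profile across fixture at several stations
    g=cv2.cvtColor(f["img"],cv2.COLOR_RGB2GRAY)
    for z,lab in((.025,"lip"),(.006,"deck")):
        xs=np.arange(.545,.68,.0005); ys=np.arange(.03,.31,.02)
        M=np.array([[proj(f,[x,y,z]) for x in xs] for y in ys],np.float32)
        I=cv2.remap(g,M[...,0],M[...,1],cv2.INTER_CUBIC).astype(float)
        for y,row in zip(ys,I):
            d=np.gradient(cv2.GaussianBlur(row[None],(0,0),2)[0]); 
            p=[i for i in range(2,len(d)-2) if abs(d[i])>2.5 and abs(d[i])==abs(d[i-2:i+3]).max()]
            print(lab,round(y,3),[f"{xs[i]*1000:.1f}:{d[i]:+.0f}" for i in p])
E
```

```text
blue [422.8  58.1] [20. 20.] 82.59
blue [614.7 237.4] [97.9 62.6] 87.24
blue [766.9 316.2] [42.5 56.4] 52.58
white [547.6  94.8] [72.6 27.6] 84.09
white [613.3 237.3] [123.4  90.9] 87.52
white [784.9 203.5] [58.2 36.6] 89.96
white [863.5 -42.8] [31.1 37.3] 15.79
lip 0.03 ['553.5:-5', '560.0:+9', '576.5:-10', '599.0:+7', '604.5:-7', '609.0:-3']
lip 0.05 ['555.0:-8', '560.5:+9', '577.5:-3', '605.5:-7', '676.0:-5']
lip 0.07 ['556.5:-16', '561.5:+9', '577.5:-3', '601.0:-8']
lip 0.09 ['557.5:-16', '562.5:+9', '578.0:-3', '607.0:-6', '655.5:-8']
lip 0.11 ['558.5:-14', '563.5:+9', '579.5:-4', '609.5:-8', '647.5:+8']
lip 0.13 ['550.0:+8', '559.5:-14', '564.0:+8', '609.5:-7', '645.0:+8', '653.0:-3']
lip 0.15 ['559.0:-6', '564.5:+5', '606.0:-7', '639.5:+3', '645.0:+7']
lip 0.17 ['559.5:-5', '562.5:+4']
lip 0.19 ['548.5:+7', '562.0:+11', '565.5:-3', '577.5:-13', '639.0:+14', '648.5:-9']
lip 0.21 ['549.5:+7', '563.0:+11', '578.0:-19', '595.5:+18', '601.5:-3', '605.0:+3', '618.0:+3', '623.0:-14', '640.0:+16', '649.0:-7']
lip 0.23 ['564.0:+12', '579.0:-17', '594.5:-6', '627.0:+5', '641.0:+14', '64
[... 3361 characters left out ...]
'650.0:-6', '653.5:+6']
deck 0.17 ['546.5:+7', '563.0:-3', '566.0:+3', '662.5:-4']
deck 0.19 ['551.0:+7', '566.0:+12', '582.0:-18', '647.0:+15', '657.0:-9', '663.0:-5']
deck 0.21 ['553.5:+8', '566.5:+12', '582.5:-19', '601.5:+19', '607.5:-4', '611.0:+3', '630.5:-14', '648.0:+16', '658.5:-9', '678.0:-6']
deck 0.23 ['546.0:+4', '567.5:+13', '583.5:-19', '606.0:-3', '637.0:+5', '649.0:+15', '659.0:-8']
deck 0.25 ['568.5:+12', '584.5:-18', '601.5:-6', '606.5:-3', '641.5:+7', '650.0:+14', '660.0:-10']
deck 0.27 ['569.5:+12', '585.5:-17', '604.5:+18', '617.5:-20', '650.5:+19', '660.5:-9']
deck 0.29 ['570.0:+12', '574.0:-9', '578.0:+9', '586.5:-17', '654.0:-7', '658.0:+10', '662.0:-7']
deck 0.31 []
```

```bash
cat >> h.py <<'E'
U=np.array([-.0427,-.9991,0]); N=np.array([.9991,-.0427,0]); O=np.array([.6107,.1746,0]); RT=rot(87.55)
def F(x,y,z): return O+U*x+N*y+np.array([0,0,z])
def rep(t=""):
    s=get_state(); p=np.array(s["position"])-O; c=np.array(s["contact_force"])
    h=R.from_rotvec(s["eef_rot"]).as_matrix()
    print(t,"t%.1f"%s["clock"],"fix x %.1f y %.1f z %.1f"%(p@U*1e3,p@N*1e3,p[2]*1e3),"F u,n,z",np.round([c@U,c@N,c[2]],2),"gap %.3f"%s["finger_gap"],"head",np.round(np.degrees(np.arctan2(h[1,0],h[0,0])),2)); return c
E
python3 - <<'E'
from h import *
c=np.array([.6148,.237,0])
movep(c+[0,0,.12],RT); sleep(.3); rep("pre")
print(move_l(c+[0,0,.027],.08,until_force=8)); sleep(.3); rep("down")
grab(35); sleep(.3); rep("grab")
print(move_l(c+[0,0,.034],.02)); sleep(.3); rep("lift")
f=wrist(); save(f,"w3.png")
E
```

```text
pre t8.1 fix x -61.2 y 2.0 z 120.7 F u,n,z [-0.71  1.09 -0.4 ] gap 0.997 head 87.44
False
down t9.7 fix x -62.6 y 1.6 z 27.3 F u,n,z [ 0.05 -0.16 -0.11] gap 1.001 head 87.55
grab t10.6 fix x -62.6 y 1.5 z 27.2 F u,n,z [0.02 0.3  1.45] gap 0.125 head 87.55
False
lift t11.4 fix x -62.5 y 1.4 z 33.9 F u,n,z [ 0.55 -0.24 -2.58] gap 0.122 head 87.55
```

View pics/w3.png

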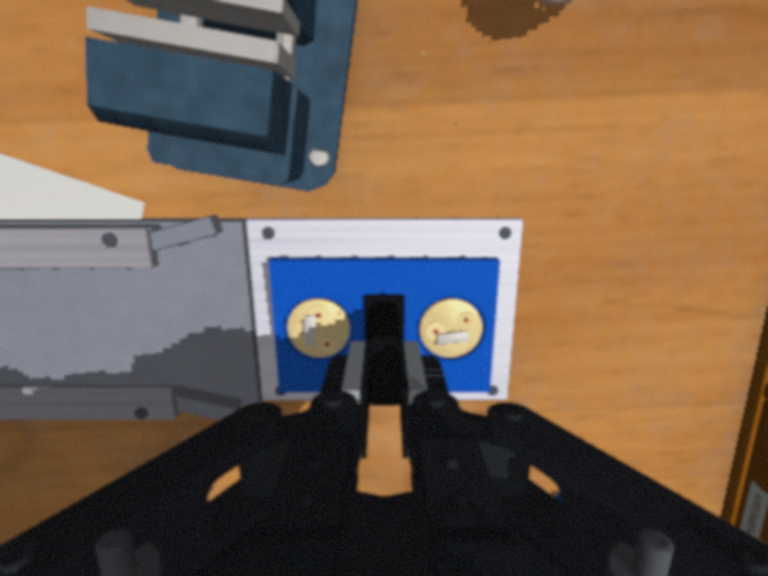

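The carrier is gripped and lifted about 7 mm. Both movements are seated (at 318,328 and 450,328) and the plate is level with the deck. Next I'll measure the carrier's lateral offset against the fixture in this frame.

```bash
cat > lat.py <<'E'
from m import *
def lat(zc=.019,name=None):
    f=wrist(); 
    if name: save(f,name)
    hsv=cv2.cvtColor(f["img"],cv2.COLOR_RGB2HSV); H,Sa,V=[hsv[...,i].astype(int) for i in range(3)]
    blue=(H>100)&(H<130)&(Sa>150)&(V>60)
    for k,P,r in rectpts(f,blue,zc):
        if max(r[1])>80:
            q=np.c_[P,0*P[:,0]]-O; a=(q@U)*1e3; b=(q@N)*1e3
            w=lambda v:(np.percentile(v,1),np.percentile(v,99))
            print("blue ctr fix", np.round([(np.array([*r[0],0])/1e3-O)@U*1e3,(np.array([*r[0],0])/1e3-O)@N*1e3],1),np.round(r[1],1),round(r[2],2),"u",np.round(w(a),1),"n",np.round(w(b),1))
            e=b<b.min()+2; e&=(a>a.min()+8)&(a<a.max()-8)
            p=np.polyfit(a[e],b[e],1); print("near edge n=%.2f slope %.4f"%(np.median(b[e]),p[0]))
    g=cv2.cvtColor(f["img"],cv2.COLOR_RGB2GRAY)
    for z,xs_,lab in((.025,(50,65,80,95,110),"lip"),(.006,(-100,-80,-40,-20),"deck")):
        ns=np.arange(-50,50,.5)
        for x in xs_:
            M=np.array([[proj(f,F(x/1e3,n/1e3,z)) for n in ns]],np.float32)
            if M[...,0].min()<2 or M[...,0].max()>510: continue
            row=cv2.remap(g,M[...,0],M[...,1],cv2.INTER_CUBIC).astype(float)
            d=np.gradient(cv2.GaussianBlur(row,(0,0),2)[0])
            print(lab,x,[f"{ns[i]:.1f}:{d[i]:+.0f}" for i in range(2,len(d)-2) if abs(d[i])>2.5 and abs(d[i])==abs(d[i-2:i+3]).max()])
    return f
E
python3 - <<'E'
from lat import *
lat()
E
```

```text
blue ctr fix [-62.2   1.2] [98.8 64.3] 88.0 u [-111.3  -13. ] n [-30.6  33. ]
near edge n=-29.92 slope -0.0009
lip 50 ['-48.5:-20', '-45.0:+7', '-42.5:-9', '-37.0:+11', '-28.5:-3', '15.5:-9', '28.5:+3', '38.0:-6', '44.0:+5']
lip 65 ['-48.5:-20', '-44.5:+11', '-28.0:-3', '19.5:-9', '28.5:+3']
lip 80 ['-48.5:-20', '-44.5:+11', '-28.5:-3', '21.5:-10', '28.5:+3']
deck -100 ['-45.5:+15', '-28.5:-25', '-7.0:+25', '-1.5:-5', '1.0:-3', '3.5:+4', '6.5:-3', '9.0:+7', '12.0:-3', '21.0:-20', '41.0:+20', '46.0:-17']
deck -80 ['-45.5:+16', '-29.0:-25', '1.5:+10', '12.5:-9', '42.0:-9']
deck -40 ['-45.5:+14', '-28.5:-25', '-5.0:+22', '2.5:-17', '19.0:-11']
deck -20 ['-45.5:+14', '-28.5:-25', '-4.0:+18', '11.5:-13', '18.0:-10', '41.5:+11', '45.5:-6', '48.5:+4']
```

```bash
python3 - <<'E'
from lat import *
y=.0003; z=.034
print(move_l(F(-.0625,y,z),.02)); rep()
print(move_l(F(-.022,y,z),.04,until_force=8)); sleep(.2); rep()
f=lat(name="w4.png")
E
```

```text
False
 t11.8 fix x -62.5 y 0.2 z 34.0 F u,n,z [-0.03  0.43 -2.86] gap 0.124 head 87.55
False
 t13.2 fix x -22.3 y 0.2 z 34.0 F u,n,z [-0.15  1.01 -2.51] gap 0.122 head 87.57
blue ctr fix [-21.7   0.5] [99.  64.4] 87.58 u [-71.1  27.6] n [-31.7  31.9]
near edge n=-31.03 slope -0.0084
lip 50 ['-48.0:-18', '-45.0:+6', '-42.5:-8', '-36.5:+11', '-28.5:-4', '-3.5:-9', '38.5:-6', '41.0:-5']
lip 65 ['-48.0:-17', '-44.5:+10', '-28.5:-4', '2.5:-10']
lip 80 ['-48.0:-17', '-44.5:+10', '-28.5:-4', '9.5:-9', '28.0:+3']
lip 95 ['-48.0:-18', '-44.5:+11', '-28.5:-4', '19.0:-9', '28.0:+3']
lip 110 ['-49.0:-6', '-44.5:+11', '-28.5:-4', '19.0:-10']
deck -100 ['-45.5:+15', '45.5:-11']
deck -80 ['-45.5:+15', '46.5:-25']
deck -40 ['-45.5:+15', '-30.0:-24', '0.0:+11', '11.5:-11', '19.5:-3', '23.0:+3', '41.0:-8']
deck -20 ['-45.5:+14', '-29.5:-25', '-12.0:-8', '47.5:+17']
```

View pics/w4.png

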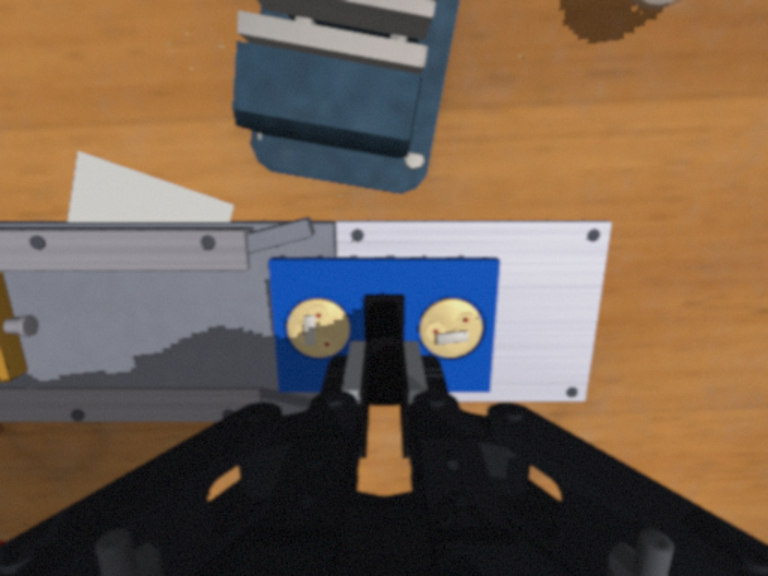

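The carrier is over the step in front of the flared mouth and centred to about 0.3 mm, with the movements seated. The screw tip is visible at about (28,325). Continuing under the lips.

```bash
python3 - <<'E'
from lat import *
y=-.0001; z=.034
for x in (0.0,.02,.04,.065):
    b=move_l(F(x,y,z),.03,until_force=6); c=rep(str(b))
    if b: break
sleep(.3); rep()
f=lat(name="w5.png")
for n,zz in dict(end_stop=.0175).items():
    for r in tip_of("wrist",n)[:2]: print(n,round(r["score"],2),np.round(r["centre"]),(onz(f,r["centre"],zz)-O)@U)
E
```

```text
False t14.1 fix x -0.1 y -0.1 z 34.0 F u,n,z [ 0.28  0.56 -2.57] gap 0.122 head 87.55
False t14.9 fix x 20.0 y -0.1 z 34.0 F u,n,z [-0.22  0.37 -2.33] gap 0.122 head 87.55
False t15.7 fix x 40.0 y -0.1 z 34.0 F u,n,z [ 0.1  -0.78 -2.56] gap 0.120 head 87.55
False t16.7 fix x 64.9 y -0.1 z 34.0 F u,n,z [ 0.5  -0.37 -2.51] gap 0.119 head 87.56
 t17.0 fix x 64.8 y -0.1 z 34.0 F u,n,z [ 0.32 -0.12 -2.88] gap 0.121 head 87.56
blue ctr fix [65.2  0.2] [99.3 64.3] 87.54 u [ 15.5 114.6] n [-32.   32.3]
near edge n=-32.00 slope 0.1014
lip 50 ['-48.5:-14', '-44.5:+7', '-42.0:-8', '-37.0:+11', '-28.0:-13', '-5.5:+3', '1.5:-4', '24.5:-3', '30.0:-9']
lip 65 ['-48.5:-19', '-44.5:+13', '-28.0:-13', '-18.0:-9', '36.0:+10', '41.0:+10', '44.5:-3']
lip 80 ['-48.5:-19', '-44.5:+12', '-28.0:-13', '-10.0:-6', '-6.0:+4', '1.0:-3', '4.5:+4', '27.0:+8', '30.0:-17']
lip 95 ['-48.5:-18', '-44.0:+12', '-28.0:-13', '-15.5:+22', '-9.5:-3', '-7.0:+4', '-2.5:-14', '11.5:-11', '26.5:+4', '30.5:-9']
lip 110 ['-48.5:-18', '-44.5:+12', '-28.0:-12', '1.5:-5', '27.0:+5', '40.5:-10']
deck -100 ['-45.0:+14', '45.5:-12']
deck -80 ['-45.0:+15', '45.5:-11']
deck -40 ['-45.0:+16', '45.5:-12']
deck -20 ['-45.0:+16', '45.5:-11']
end_stop 0.82 [132. 220.] 0.1493464451152123
```

View pics/w5.png

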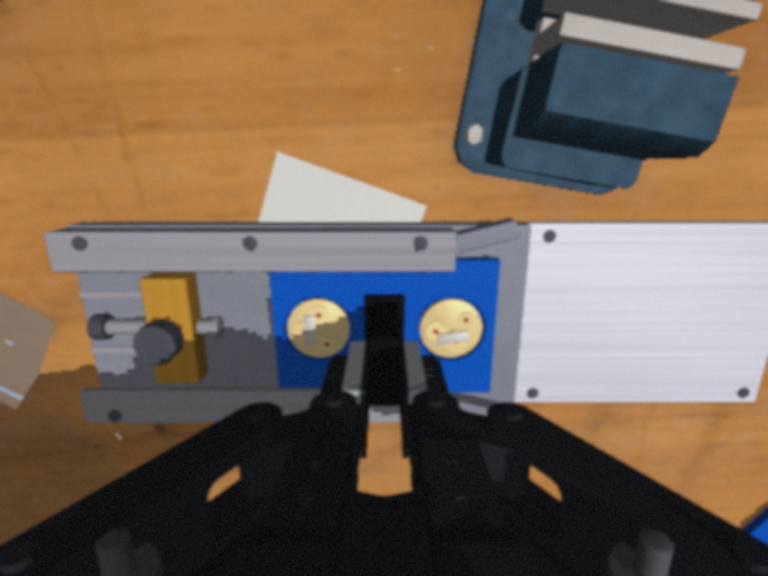

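Under the lips with no contact force. The screw tip is at about (222,325), roughly 23 mm ahead of the plate. Lowering onto the deck, then creeping to the stop.

```bash
python3 - <<'E'
from lat import *
y=-.0001
b=move_l(F(.065,y,.0315),.006,until_force=1.5); rep("low %s"%b); sleep(.2); c=rep()
zz=get_state()["position"][2]
move_l(F(.065,y,zz+.0001),.01); sleep(.2); rep("relief")
zz=get_state()["position"][2]
b=move_l(F(.080,y,zz),.02,until_force=4); c=rep("mid %s"%b)
if not b:
    b=move_l(F(.098,y,zz),.006,until_force=3.5); rep("contact %s"%b); sleep(.2); c=rep()
E
```

```text
low True t17.5 fix x 65.0 y -0.1 z 32.1 F u,n,z [-0.21 -0.29  3.78] gap 0.118 head 87.55
 t17.7 fix x 65.0 y -0.1 z 32.1 F u,n,z [-1.34  0.01  6.05] gap 0.121 head 87.55
relief t18.2 fix x 65.0 y -0.2 z 32.1 F u,n,z [-0.21 -0.72  2.26] gap 0.115 head 87.55
mid False t19.1 fix x 80.5 y -0.0 z 32.1 F u,n,z [ 1.32 -0.79  0.89] gap 0.123 head 87.54
contact True t20.8 fix x 89.8 y -0.1 z 32.1 F u,n,z [0.64 0.14 4.11] gap 0.119 head 87.56
 t21.0 fix x 89.9 y -0.1 z 32.1 F u,n,z [ 1.46 -0.57  6.03] gap 0.122 head 87.56
```

```bash
python3 - <<'E'
from h import *
y=-.0001; z=.0324
p=get_state()["position"]; x=(np.array(p)-O)@U
move_l(F(x,y,z),.01); sleep(.2); c0=rep("raised")
def med(n=4):
    v=[]
    for _ in range(n): v.append(np.array(get_state()["contact_force"])); sleep(.02)
    return np.mean(v,0)
c0=med()
for i in range(24):
    x+=.0005; move_l(F(x,y,z),.01); sleep(.05); c=med(); fu=(c-c0)@U
    print(round(x*1e3,1),np.round([fu,c@N,c[2]],2))
    if fu<-2: break
rep()
E
```

```text
raised t21.5 fix x 89.8 y -0.3 z 32.1 F u,n,z [ 0.39  2.05 -0.7 ] gap 0.118 head 87.59
90.4 [-2.73  0.76  0.05]
 t21.9 fix x 90.0 y -0.3 z 32.3 F u,n,z [-1.97 -0.54 -1.05] gap 0.119 head 87.6
```

```bash
python3 - <<'E'
from h import *
y=-.0001; z=.0324; x=.0904
def med(n=5):
    v=[]
    for _ in range(n): v.append(np.array(get_state()["contact_force"])); sleep(.02)
    return np.mean(v,0)
for i in range(15):
    c=med(); fu=c@U; print(round(x*1e3,2),np.round([fu,c@N,c[2]],2))
    if fu<-5.3: break
    x+=.00015 if fu>-4 else .00008
    move_l(F(x,y,z),.01); sleep(.1)
rep()
for i in range(12): sleep(.1); c=med(2); print(np.round([c@U,c[2]],1),end=" ")
rep()
open("x.txt","w").write(str(x))
f=wrist(); save(f,"w6.png")
E
```

```text
90.4 [-2.41  0.12 -0.41]
90.55 [-4.69 -0.28  0.57]
90.63 [-5.29 -0.53  1.51]
90.71 [-5.2  -0.44  1.36]
90.79 [-5.39 -0.53  1.6 ]
 t23.7 fix x 90.3 y -0.1 z 32.6 F u,n,z [-4.77 -0.61  1.55] gap 0.118 head 87.6
[-4.8  1.9] [-6.   1.2] [-5.2  1.2] [-5.5  1.2] [-4.7  1.7] [-5.   1.7] [-5.8  1.5] [-5.5  0.6] [-5.2  1.5] [-5.7  1. ] [-5.3  2.1] [-5.6  1.4]  t25.3 fix x 90.3 y -0.2 z 32.5 F u,n,z [-5.48 -1.27  1.78] gap 0.122 head 87.6
```

View pics/w6.png

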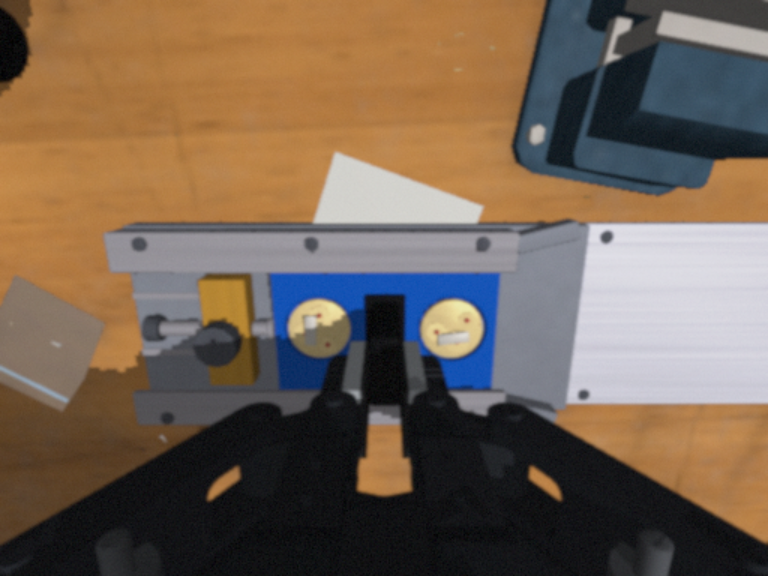

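The screw tip at (262,327) touches the plate's front, and a steady ~5.4 N was held for over 1 s. Next: relieve, release, retreat.

```bash
python3 - <<'E'
from h import *
f=wrist()
for r in tip_of("wrist","end_stop")[:1]: print("stop",r["score"],(onz(f,r["centre"],.0175)-O)@U)
x=float(open("x.txt").read()); y=-.0001
for i in range(8):
    x-=.0001; move_l(F(x,y,.0324),.01); sleep(.1); c=np.array(get_state()["contact_force"])
    if c@U>-1.5: break
rep("relieved")
z=.0324
for i in range(5):
    if get_state()["contact_force"][2]>.3: break
    z-=.0001; move_l(F(x,y,z),.01); sleep(.1)
rep("lowered")
let_go(); sleep(.3); rep("open")
p=get_state()["position"]; 
move_l(np.array(p)+[0,0,.13],.08); sleep(.3); rep("up")
move_l(F(.08,-.035,.18),.1); sleep(.4)
f=wrist(); save(f,"w7.png")
for n,zz in dict(end_stop=.0175,carrier_front=.014,carrier_grip=.047,front_pocket=.014,rear_pocket=.014,front_movement=.014,rear_movement=.014).items():
    for r in tip_of("wrist",n)[:2]: q=onz(f,r["centre"],zz)-O; print(n,round(r["score"],2),np.round([q@U*1e3,q@N*1e3],1))
from m import rectpts
hsv=cv2.cvtColor(f["img"],cv2.COLOR_RGB2HSV); H,Sa,V=[hsv[...,i].astype(int) for i in range(3)]
for k,P,r in rectpts(f,(H>100)&(H<130)&(Sa>150)&(V>60),.017): print(np.round([(np.array([*r[0],0])/1e3-O)@v*1e3 for v in (U,N)],1),np.round(r[1],1),r[2])
E
```

```text
stop 0.61 0.15046910032902855
relieved t28.3 fix x 90.1 y -0.1 z 32.3 F u,n,z [-4.   -1.03  0.52] gap 0.120 head 87.58
lowered t28.3 fix x 90.1 y -0.1 z 32.3 F u,n,z [-4.   -1.03  0.52] gap 0.120 head 87.58
open t29.3 fix x 90.0 y -0.1 z 32.4 F u,n,z [-0.55 -0.17  0.26] gap 1.003 head 87.58
up t31.4 fix x 90.0 y -0.2 z 162.3 F u,n,z [ 0.27 -0.74 -0.52] gap 0.998 head 87.58
end_stop 0.96 [148.4  -1.3]
end_stop 0.36 [137.5  -0.2]
carrier_front 0.84 [142.9 174. ]
carrier_front 0.68 [141.3   0.8]
carrier_grip 0.67 [188.3 168.9]
carrier_grip 0.64 [90.9  1.6]
front_pocket 0.87 [161.6 174.8]
front_pocket 0.84 [121.7  -3.7]
rear_pocket 0.92 [217.3 165.4]
rear_pocket 0.85 [-163.1  127.2]
front_movement 0.95 [1.21e+02 1.00e-01]
front_movement 0.17 [119.8  -1.9]
rear_movement 0.59 [63.6  2.1]
[ 122.  -181.5] [18.5 19.5] 85.74895477294922
[90.5  2.9] [99.4 54.6] 87.50044250488281
[-158.7  124.9] [45.7 31. ] 52.365074157714844
```

View pics/w7.png

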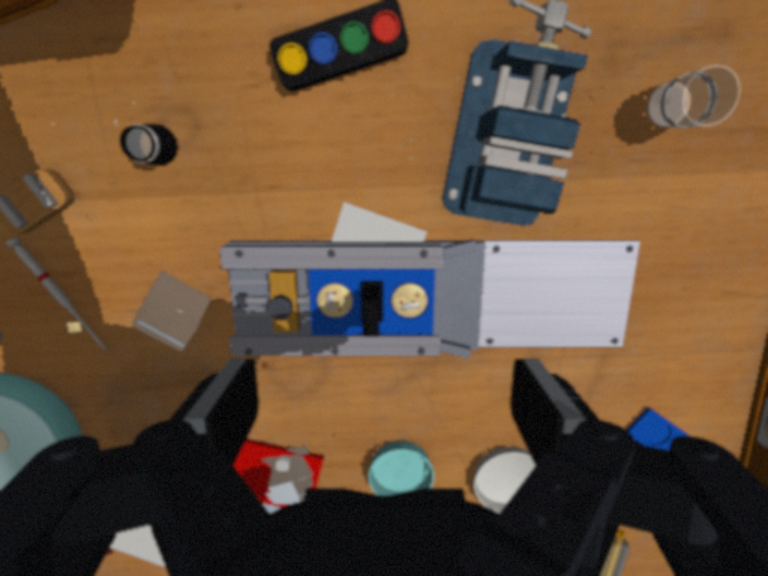

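The carrier lies flat at about (372,302) against the screw, both movements are seated, the stop is in place, and the gripper is clear. Handing in.

```bash
python3 -c "
from cell import *
print(get_state()['clock']); sign_off()"
```

```text
32.7167
the job is handed in; nothing more can be done
```

The job is handed in at 32.7 s on the robot's clock; no verdict was reported. The carrier is home against the stop's screw tip, released, and the gripper is clear of everything.

- **Slide:** I gripped the carrier by its block, lifted it level by 7 mm and took it over the step and under the lips. No contact force showed on the way. I stopped about 23 mm short of the screw tip, lowered it onto the deck and crept into contact.
- **Press:** It held a steady 4.7–6 N (about 5.4 N, against your 6 N) for over a second. I stopped easing off at about 4 N, because my loop ran out of steps before its 1.5 N target. I opened the gripper there, and the carrier did not visibly move.

**Last checks, by wrist camera:**
- **Carrier:** its centre is 90.5 mm past the step and its heading is in line within about 0.1°. Its front is about 8–10 mm from the brass block (0.5–16 mm required). It looks flat, though I did not measure its tilt.
- **Movements:** both appear centred in their pockets. The network put the front pocket about 4 mm to the side of its movement, which the picture does not bear out.
- **Stop:** its face read 149.3 mm before pressing, 150.5 mm while still lightly pressed and 148.4 mm after release. That scatter is within the network's noise but too coarse to prove it moved less than 2 mm. The force never came near its 16 N slip point.
- **Bystanders:** the loupe, oil stand and jar look untouched in the last picture. I did not recheck the brush or screwdriver, but the arm never went near them.

**Other reading:** while lowering and creeping, the carrier was briefly pressed on the deck with about 6–8 N, well under the 60 N limit. I raised it slightly before the final approach.

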